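# Knock the kiln props out of the gang mould and sort them

### The arm

A 6-joint arm with a two-finger parallel gripper is mounted at the origin on the work surface. World frame = base frame: x ahead of the robot, y to its left, z up, the work surface at z = 0. Lengths are in mm, angles in rad, forces in N, time in s.
With the tool pointing down it reaches from about 350 to 975 mm from the base axis. Payload 7.1 kg.
Tool frame: the origin (TCP) lies midway between the tips of the shut fingers; the grasp point (between the pads) lies 19 mm behind it; z points along the fingers, y is the line along which they close (so a half turn about z gives the same grasp; the last joint's range is limited). The gripper opens to 88 mm and grips with 3 to 60 N. Pads are 20 mm wide; open, the fingers measure 115 mm over their backs; the gripper's body (75 mm by 178 mm) begins 61 mm behind the grasp point.
Start: joints at [-1.312, 0.423, 1.63, -0, 1.089, -0.019], TCP at [171.419, -601.016, 222.675] pointing down, gripper open.
Joint ranges: [-3, 3], [-0.9, 2.11], [0.09, 2.58], [-1.31, 4.45], [0.11, 2.69], [-2.54, 2.54]. Speed limits (rad/s): [2.39, 2.39, 3.01, 3.14, 3.14, 3.14].

### API

Orientations are given as a rotation vector (axis times angle).
In Python, from workcell import ctrl gives the robot as it stands.
- The arm moves only by the shell command python3 -m inch 'ROWS' [OPENING]. ROWS is JSON, a list of rows, each an object with "xyz": the shift along the tool's x, y, z in mm, a list of three; "rot": the turn, a rotation vector about the tool's x, y, z in rad, a list of three. In form: [{"xyz": [dx, dy, dz], "rot": [ax, ay, az]}, ...]. A call has 1 to 12 rows; each row is the pose to reach, as a shift and turn from the pose commanded when the call began, along the tool's axes at that moment; what a row does not reach only later rows make up. A row lasts 1/12 s, in which the tool goes at most 41.7 mm and 7.16 degrees, less where a joint would pass 70% of its speed; a pose out of reach is approached as far as the arm can. A call with a gripper value outside its range is refused whole. OPENING is the closure in counts, from 0 (fully open) to 255 (shut), set as the call begins (- or left out, the last holds). The fingers move at their own pace and stop on an object; the grip force is fixed at half the most. Time passes only in rows, so rows that repeat a pose let the fingers close. It gives the time, the measured TCP pose, the force, the opening and the grip force at its end, in the units of the state.
- ctrl.get_obs(): the state, without advancing time (a new reading comes with each control period).
- ctrl.get_image(name): name is "scene" or "side" or "wrist"; returns the picture (420x560x3 uint8, red, green, blue); there is no depth.
- ctrl.camera_model(name): a dict with "fx", "fy", "cx", "cy" (pixels), "position" and "attitude" of the camera in the world. Camera axes: x right, y up, looking along -z (the intrinsics and any distortion apply to the point x, -y, -z); pixel columns grow to the right and rows downward; lengths in mm; the calibration is good to about 2 mm. A picture is of the moment at which its call begins: read the wrist's pose just before it. camera_model takes no time and is no camera call; for the wrist camera it gives the pose at the moment of the call.
- ctrl.close_job(): hands the job in; it is judged then, once.
The state is a dict: "t": time; "qpos": joint angles; "qvel": joint speeds; "joint_torque": joint torques, N m; "ee_pos": TCP position; "orientation": TCP orientation; "ft_force": force on the tool from outside, world axes, zero at the start; "moment": the same for the moment, N m; "width": finger opening in mm; "grasp_force": force on a finger pad.
Only numpy, scipy, OpenCV 4.12 (cv2) and the standard library are available. Lean on these libraries where they do the work, as an engineer would, in place of code of your own. Each camera call takes 0.05 s, during which the arm holds its last target. There are 200 camera calls.

### The job

Use the push rod to drive every dried kiln prop right out of its bore in the gang mould onto the run-out shelf, pushing from the lipped entry side and keeping the fingers off a prop until it is out. Lay the full-length props (76 mm) flat on the ware board, well within its edges and not on top of one another, and put the short ones (48 mm) down on the floor of the scrap crate, not stacked. Lay the push rod back down with its middle on the cork mat, and leave the mug, vase and bowl where they are.

Things in the scene. Friction and masses are not known exactly. Their poses are not given: they have to be found in the camera images.
- mould: fixed wooden gang mould, 57 mm high. Origin on the bench under the middle of its block, which is 90 mm deep along its y (faces at y -45 and +45) and 288 mm wide along x. Four level square bores, 38.5 mm wide and 39 mm high, run through it along y at x = -99, -33, +33, +99 mm; their floors are 8 mm above the bench. A 14 mm slot in the roof along each bore shows whether it holds a prop.
- bore0 (a point): centre of the entry mouth of the bore at x = -99 mm, on the mould's -y face, 27.5 mm above the bench; the bore runs 90 mm to +y from it. At each entry a lip 8 mm thick narrows the mouth to 30 mm wide (39 mm high), so a prop can leave only to +y
- bore1 (a point): the same for the bore at x = -33 mm. A rubber-faced spring cheek in one wall of each bore, between 15 and 45 mm from the entry, pinches the prop: about 6 to 20 N is needed to slide it, until its tail has passed the cheek
- bore2 (a point): the same for the bore at x = +33 mm
- bore3 (a point): the same for the bore at x = +99 mm
- shelf (a point): centre of the run-out shelf's top: the base board running on from the +y face, level with the bore floors (8 mm high), from y = +45 to +155 of the mould and 290 mm wide; a prop driven out slides onto it
- full1: full-length dried-clay kiln prop, 76 mm long (about 0.19 kg), square section 36 x 36 mm, origin at its middle, long axis = its y. At the start it may be absent, or be stuck in any one of the mould's four bores, its y along the mould's y, its middle 2 to 12 mm towards the run-out side (+y) from the mould's middle.
- full2: a second full-length prop like full1, square section 36 x 36 mm, origin at its middle, long axis = its y. At the start it may be absent, or be stuck in any one of the mould's four bores, its y along the mould's y, its middle 2 to 12 mm towards the run-out side (+y) from the mould's middle.
- short1: short (underfilled) dried-clay prop, 48 mm long (0.12 kg), square section 36 x 36 mm, origin at its middle, long axis = its y. At the start it may be absent, or be stuck in any one of the mould's four bores, its y along the mould's y, its middle 2 to 12 mm towards the run-out side (+y) from the mould's middle.
- short2: a second short prop like short1, square section 36 x 36 mm, origin at its middle, long axis = its y. At the start it may be absent, or be stuck in any one of the mould's four bores, its y along the mould's y, its middle 2 to 12 mm towards the run-out side (+y) from the mould's middle.
- rod: push rod (drift), loose, 0.22 kg, 200 mm long, origin at mid-length on its axis, +x towards the tip. Square dark wooden handle 30 x 30 mm from x = -100 to -20, round aluminium shaft 22 mm thick from x = -20 to +100. Balances at x = -36. Lies on its handle on the mat, axis 15 mm above what it lies on (shaft clear of it), at the start roughly along the mat's x (within 0.5 rad).
- rod_tip (a point): centre of the flat end face of the rod's shaft, 100 mm from the rod's origin
- mat: fixed cork tool mat, 240 mm (x) by 130 mm (y), 4 mm thick, in front of the mould's entry side; origin at the centre of its underside
- board: fixed plain wooden ware board, 180 mm (x) by 160 mm (y), flat top 18 mm above the bench; origin on the bench under its centre. It lies at the robot's left or right; the crate is at the other side.
- crate: fixed open plywood crate for scrap, 180 x 180 mm outside, 45 mm high, walls and floor 6 mm thick; origin at the centre of its underside
- mug: bystander: brown mug with a handle, 72 mm across, 70 mm high, origin at the centre of its underside
- vase: bystander: white bottle vase, 90 mm across, 130 mm high, origin at the centre of its underside
- bowl: bystander: pale bowl, 100 mm across, 45 mm high, origin at the centre of its underside
Things that resemble listed ones, but are neither listed nor needed, are in the scene too. What is shaped like the full2 but blue is not meant.

How it is judged (in metres and radians):
On the way:
1. the rod's tip has been put through a bore of the mould as far as its last third (y of rod_tip in the frame of mould between 0.015 and 0.15 m and z of rod_tip in the frame of mould below 0.047 m and y of rod in the frame of mould below -0.02 m and x of rod_tip in the frame of mould between -0.13 and 0.13 m), for 0.05 s.
At the end, for the whole second after the job is handed in: every full-length prop present lies flat (within 0.22 rad) directly on the ware board, its middle at least 5 mm inside the board's edges; every short prop present is in the crate, on its floor and not on another; the rod lies flat with its middle on the mat; all are at rest (x of full1 in the frame of board between -0.085 and 0.085 m and y of full1 in the frame of board between -0.075 and 0.075 m and z of full1 in the frame of board between 0.03 and 0.048 m and linear speed of each of full1, full2, short1, short2, rod below 0.03 m/s and angle between full1's own y axis and vertical between 1.35 and 1.79 rad and x of full2 in the frame of board between -0.085 and 0.085 m and y of full2 in the frame of board between -0.075 and 0.075 m and z of full2 in the frame of board between 0.03 and 0.048 m and angle between full2's own y axis and vertical between 1.35 and 1.79 rad and x of short1 in the frame of crate between -0.085 and 0.085 m and y of short1 in the frame of crate between -0.085 and 0.085 m and z of short1 in the frame of crate between 0 and 0.042 m and x of short2 in the frame of crate between -0.085 and 0.085 m and y of short2 in the frame of crate between -0.085 and 0.085 m and z of short2 in the frame of crate between 0 and 0.042 m and x of rod in the frame of mat between -0.12 and 0.12 m and y of rod in the frame of mat between -0.065 and 0.065 m and z of rod in the frame of mat between 0 and 0.03 m); the robot touches nothing.
It fails at once if the fingers touch a prop that is still in its bore ((contact force between the fingers and full1 above 1 N and x of full1 in the frame of mould between -0.14 and 0.14 m and y of full1 in the frame of mould between -0.04 and 0.075 m and z of full1 in the frame of mould below 0.035 m) or (contact force between the fingers and full2 above 1 N and x of full2 in the frame of mould between -0.14 and 0.14 m and y of full2 in the frame of mould between -0.04 and 0.075 m and z of full2 in the frame of mould below 0.035 m) or (contact force between the fingers and short1 above 1 N and x of short1 in the frame of mould between -0.14 and 0.14 m and y of short1 in the frame of mould between -0.04 and 0.061 m and z of short1 in the frame of mould below 0.035 m) or (contact force between the fingers and short2 above 1 N and x of short2 in the frame of mould between -0.14 and 0.14 m and y of short2 in the frame of mould between -0.04 and 0.061 m and z of short2 in the frame of mould below 0.035 m)).
It fails at once if the mug, vase or bowl is disturbed (distance of any of mug, vase, bowl from where it was at the start of the episode above 0.03 m).
Of full1, full2, short1, short2 only 3 to 4 are there at a start; the rules pass over those that are not, and their reading is None.
At some moment in a run one of rod may be knocked a few centimetres aside while the robot is not near it.
Once in a run the grip may slacken for a moment while it holds something.
It also fails if it takes over 210 s, if anything falls off the work surface, if the arm or the gripper's body presses on something with over 40 N, if the wrist force passes 120 N, or if a joint passes its speed limit or range.

## Working session

There is one attempt and no reset: what is moved stays moved. The work goes in short steps, Python scripts to look and compute and a shell command to move; the robot and the scene stay as the last step left them, time stands still between calls to the robot, and variables do not carry over. Pictures are saved under pics/ and viewed, at most 14 in all, crops included, and the job is handed in when it is done.

```bash
ls; mkdir -p pics
cat > h.py <<'E'
import numpy as np,cv2
from scipy.spatial.transform import Rotation as R
from workcell import ctrl
def snap(n,f):
    im=ctrl.get_image(n); cv2.imwrite('pics/'+f,im[:,:,::-1]); return im
E
python3 - <<'E'
from h import *
for n in ['scene','side','wrist']:
    m=ctrl.camera_model(n); print(n,m)
    snap(n,n+'0.png')
o=ctrl.get_obs();print(o)
E
```

```text
pics
scene {'fx': 495.0101036954345, 'fy': 495.0101036954345, 'cx': 278.7792937050802, 'cy': 211.98525043336582, 'position': array([1553.18532481,  228.64669294,  861.23822604]), 'attitude': array([0.63448608, 0.80489325, 1.66483192])}
side {'fx': 429.1232616520729, 'fy': 429.1232616520729, 'cx': 271.3133173333829, 'cy': 212.67948453054396, 'position': array([515.23394202, 704.96396649, 797.84335373]), 'attitude': array([ 0.03745645, -1.12255216, -2.81423336])}
wrist {'fx': 311.76126133459746, 'fy': 311.76126133459746, 'cx': 275.2831936166418, 'cy': 209.12785727687333, 'position': array([ 247.35316388, -577.74396422,  384.89472616]), 'attitude': array([-0.24760749,  0.18864222, -1.28330675])}
{'t': 0.15, 'qpos': array([-1.31202343e+00,  4.23677756e-01,  1.63046858e+00,  2.98236760e-06,
        1.08864753e+00, -1.89866520e-02]), 'qvel': array([ 0.00194943, -0.00023374, -0.00279922, -0.00055419, -0.00076001,
        0.00098098]), 'joint_torque': array([-2.80215143e-03, -5.44987321e+01, -2.73919201e+01,  6.42923336e-02,
        2.04628712e-02, -6.21567165e-05]), 'ee_pos': array([ 171.30063274, -600.62374158,  222.0905348 ]), 'orientation': array([-3.11016331e+00, -4.34735197e-01,  2.21476929e-04]), 'ft_force': array([-0.9161025 ,  0.29062194, -0.08333536]), 'moment': array([-0.00092152,  0.05161663, -0.0199714 ]), 'grasp_force': 0.0, 'width': 87.81346533118855}
```

View pics/scene0.png

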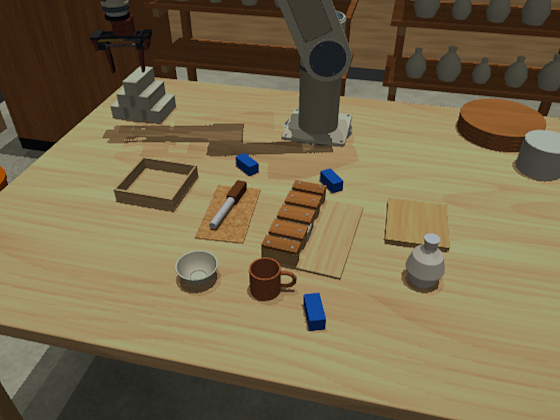

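View pics/side0.png

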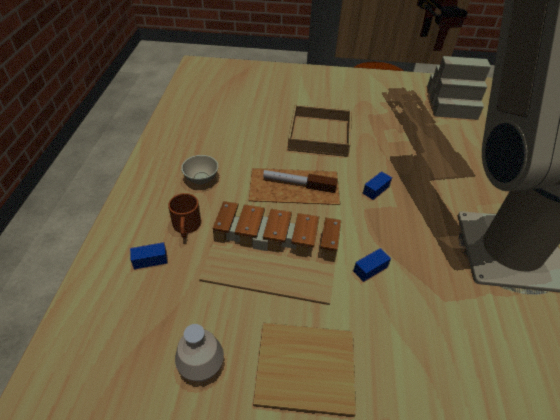

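The scene picture shows the mould at about (295,220), rod (230,205), crate (157,183), board (417,222). The side picture shows the mould tops at (220–340,220–240), shelf below, rod (265–335,180), mat, crate (320,130), board (306,367); bowl (200,173), mug (184,213), vase (199,353) as bystanders.

```bash
cat >> h.py <<'E'
def ray(m,u,v):
    d=np.array([(u-m['cx'])/m['fx'],-(v-m['cy'])/m['fy'],-1.])
    return m['position'],R.from_rotvec(m['attitude']).apply(d)
def px(m,u,v,z):
    p,d=ray(m,u,v); return p+d*(z-p[2])/d[2]
def proj(m,P):
    c=R.from_rotvec(m['attitude']).inv().apply(np.atleast_2d(P)-m['position'])
    return np.c_[m['cx']+m['fx']*c[:,0]/-c[:,2], m['cy']-m['fy']*c[:,1]/-c[:,2]]
def totool(w,o=None):
    """world shift -> tool axes"""
    o=o or ctrl.get_obs(); return R.from_rotvec(o['orientation']).inv().apply(w)
E
python3 - <<'E'
from h import *
s=ctrl.camera_model('side')
P={'board':([(263,324),(355,328),(355,410),(256,403)],18),'shelf':([(202,283),(330,298),(337,258)],8),'mat':([(251,169),(340,172),(340,203),(249,200)],4),
'crate':([(295,108),(351,111),(349,153),(289,149)],45),'mouldtop':([(219,204),(237,205),(322,220),(340,222),(338,245),(214,231)],57),'rod':([(264,176),(336,184)],19),'bowl':([(200,185)],0),'mug':([(184,228)],0),'vase':([(199,370)],0),'blue':([(377,185),(372,264),(149,255)],18)}
for k,(l,z) in P.items(): print(k,[px(s,*q,z)[:2].round().tolist() for q in l])
o=ctrl.get_obs();m=ctrl.camera_model('wrist')
Rt=R.from_rotvec(o['orientation']);print('cam in tool',Rt.inv().apply(m['position']-o['ee_pos']),(Rt.inv()*R.from_rotvec(m['attitude'])).as_matrix().round(3))
print(Rt.as_matrix().round(3))
E
```

```text
board [[566.0, 278.0], [382.0, 264.0], [385.0, 423.0], [559.0, 432.0]]
shelf [[712.0, 190.0], [432.0, 194.0], [418.0, 84.0]]
mat [[661.0, -204.0], [412.0, -225.0], [411.0, -102.0], [648.0, -81.0]]
crate [[559.0, -465.0], [383.0, -473.0], [392.0, -262.0], [560.0, -257.0]]
mouldtop [[709.0, -6.0], [666.0, -8.0], [460.0, 14.0], [418.0, 15.0], [422.0, 86.0], [704.0, 80.0]]
rod [[619.0, -163.0], [424.0, -157.0]]
bowl [[789.0, -125.0]]
mug [[793.0, 32.0]]
vase [[675.0, 378.0]]
blue [[314.0, -169.0], [340.0, 99.0], [845.0, 137.0]]
cam in tool [  79.41473361   -1.30171621 -162.89846342] [[-0.     0.958  0.286]
 [ 1.     0.    -0.   ]
 [-0.     0.286 -0.958]]
[[ 0.962  0.274 -0.   ]
 [ 0.274 -0.962  0.001]
 [ 0.    -0.001 -1.   ]]
```

```bash
python3 -m inch '[{"xyz":[132,-108,-60],"rot":[0,0,0.1]},{"xyz":[132,-108,-60],"rot":[0,0,0.1]},{"xyz":[132,-108,-60],"rot":[0,0,0.1]},{"xyz":[132,-108,-60],"rot":[0,0,0.1]},{"xyz":[132,-108,-60],"rot":[0,0,0.1]},{"xyz":[264,-217,-60],"rot":[0,0,0.28]},{"xyz":[264,-217,-60],"rot":[0,0,0.28]},{"xyz":[264,-217,-60],"rot":[0,0,0.28]},{"xyz":[264,-217,-60],"rot":[0,0,0.28]},{"xyz":[264,-217,-60],"rot":[0,0,0.28]}]'
python3 -m inch '[{"xyz":[195,-280,-60],"rot":[0,0,0]},{"xyz":[195,-280,-60],"rot":[0,0,0]},{"xyz":[195,-280,-60],"rot":[0,0,0]},{"xyz":[195,-280,-60],"rot":[0,0,0]},{"xyz":[195,-280,-60],"rot":[0,0,0]},{"xyz":[195,-280,-60],"rot":[0,0,0]},{"xyz":[195,-280,-60],"rot":[0,0,0]},{"xyz":[195,-280,-60],"rot":[0,0,0]},{"xyz":[195,-280,-60],"rot":[0,0,0]},{"xyz":[195,-280,-60],"rot":[0,0,0]},{"xyz":[195,-280,-60],"rot":[0,0,0]}]'
python3 - <<'E'
from h import *
m=ctrl.camera_model('wrist');im=snap('wrist','w1.png');np.save('w1.npy',m,allow_pickle=True);print(m)
E
```

```text
t: 0.98
ee_pos: [367.7, -315.9, 282.5]
orientation: [-3.14, -0.002, -0.0]
ft_force: [-0.5, -0.2, 0.3]
width: 88.0
grasp_force: 0.0
t: 1.9
ee_pos: [561.2, -40.6, 342.0]
orientation: [3.141, -0.001, -0.002]
ft_force: [0.1, 0.1, -0.2]
width: 87.5
grasp_force: 0.0
{'fx': 311.76126133459746, 'fy': 311.76126133459746, 'cx': 275.2831936166418, 'cy': 209.12785727687333, 'position': array([640.41690936, -39.05672584, 504.80701713]), 'attitude': array([-0.22924553,  0.22829893, -1.55963992])}
```

View pics/w1.png

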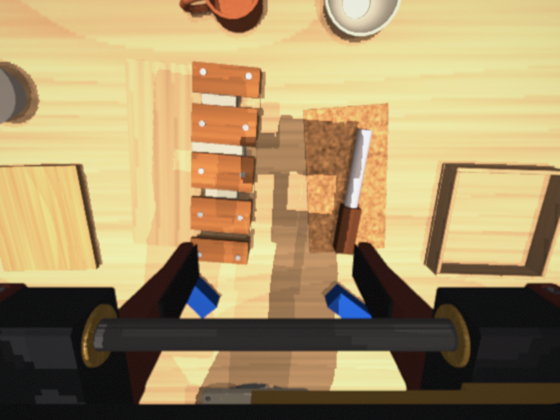

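The wrist view shows the mould at (192–262, 62–263) with pale props in the slots, rod from handle end (344,250) to tip (364,130), mat (305–388, 105–250), shelf at left. I zoom on the mould.

Run:
```python
import cv2
im=cv2.imread('pics/w1.png')
cv2.imwrite('pics/c1.png',cv2.rotate(cv2.resize(im[55:270,175:275],None,fx=3.7,fy=3.7,interpolation=cv2.INTER_CUBIC),cv2.ROTATE_90_CLOCKWISE))
```

```text
(no output)
```

View pics/c1.png

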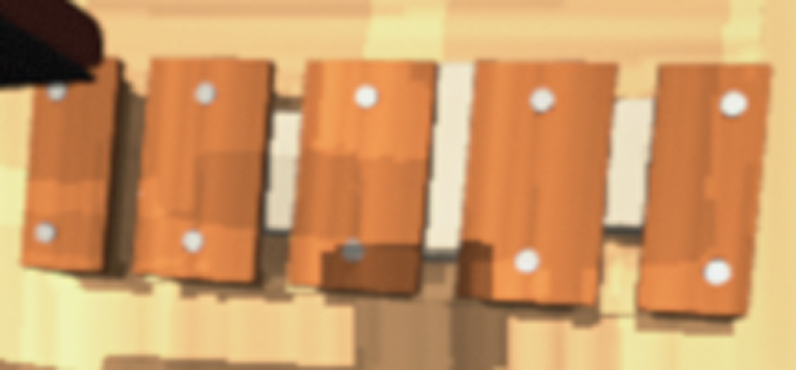

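Crop: slot 0 (left) shows no prop (empty), bore1 short (32 px ≈ 48 mm), bore2 full (51 px ≈ 76 mm), bore3 short (35 px). Now the numbers.

```bash
cat >> h.py <<'E'
def rodfit(im,m,z=19,box=None,show=False):
    hsv=cv2.cvtColor(im,cv2.COLOR_RGB2HSV)
    k=(hsv[...,1]<60)&(hsv[...,2]>90)
    b=np.zeros_like(k);u0,v0,u1,v1=box;b[v0:v1,u0:u1]=1
    n,lab,st,ce=cv2.connectedComponentsWithStats((k&b).astype(np.uint8))
    i=1+np.argmax(st[1:,4]);v,u=np.nonzero(lab==i)
    P=np.array([px(m,a,c,z)[:2] for a,c in zip(u,v)])
    r=cv2.minAreaRect(P.astype(np.float32));return r,cv2.boxPoints(r)
E
python3 - <<'E'
from h import *
m=np.load('w1.npy',allow_pickle=True).item()
def cv(c,r): return px(m,175+r/3.7,55+214-c/3.7,57)[:2]
ex=np.array([cv(*q) for q in [(658,65),(770,68),(475,62),(617,66),(307,60),(437,62),(150,58),(272,62)]])
en=np.array([cv(*q) for q in [(640,313),(745,317),(460,297),(600,305),(290,288),(418,293),(135,275),(255,282)]])
print(ex.round(),en.round())
for e in(ex,en): print(np.polyfit(e[:,0],e[:,1],1))
# right end edge
print(cv(770,68),cv(745,317),cv(20,265))
im=cv2.imread('pics/w1.png')[:,:,::-1].copy()
r,b=rodfit(im,m,19,(340,110,385,215));print(r,b)
# mat
for q in [(305,110),(388,104),(384,247),(310,252)]: print('mat',px(m,*q,4)[:2])
for q in [(443,164),(560,170),(430,272),(550,275)]: print('crate',px(m,*q,45)[:2])
for q in [(80,165),(97,268)]: print('board',px(m,*q,18)[:2])
for a in [(192,244),(127,60),(131,244)]: print('shelf',px(m,*a,8)[:2])
for q in [(336,252),(353,255),(343,205),(360,209)]: print('handle',px(m,*q,34)[:2])
E
```

```text
[[672.  72.]
 [709.  68.]
 [607.  78.]
 [658.  73.]
 [542.  84.]
 [593.  79.]
 [475.  90.]
 [527.  84.]] [[666. -18.]
 [701. -20.]
 [601. -11.]
 [652. -15.]
 [535.  -6.]
 [585.  -9.]
 [469.   1.]
 [520.  -4.]]
[-9.24313982e-02  1.33809944e+02]
[-0.0899043  42.78249037]
[709.28226964  68.02824008] [701.06650732 -20.15893203] [416.15384496   6.16503406]
((558.7198486328125, -167.6654052734375), (21.7288818359375, 124.9198226928711), 83.77426147460938) [[ 495.4501  -171.69225]
 [ 619.6332  -185.2393 ]
 [ 621.9896  -163.63857]
 [ 497.80652 -150.0915 ]]
mat [648.6028127  -84.93376684]
mat [ 657.20585387 -211.1552932 ]
mat [ 421.14406726 -228.50980562]
mat [411.82046415 -99.95906264]
crate [ 571.77232011 -286.93597348]
crate [ 562.68509978 -462.11259983]
crate [ 394.58678975 -292.85487633]
crate [ 388.85075859 -491.13434777]
board [566.73617143 265.89583962]
board [388.56041727 268.75401848]
shelf [428.88619294 104.10141203]
shelf [718.0764524  176.18361706]
shelf [429.01094458 209.04964783]
handle [ 425.46236249 -139.07744913]
handle [ 420.03854213 -167.42472015]
handle [ 505.84105513 -145.64521636]
handle [ 499.25284503 -172.85835908]
```

```bash
python3 -m inch '[{"xyz":[-105,116,100],"rot":[0,0,0.108]},{"xyz":[-105,116,100],"rot":[0,0,0.108]},{"xyz":[-105,116,100],"rot":[0,0,0.108]},{"xyz":[-105,116,100],"rot":[0,0,0.108]},{"xyz":[-105,116,240],"rot":[0,0,0.108]},{"xyz":[-105,116,240],"rot":[0,0,0.108]},{"xyz":[-105,116,240],"rot":[0,0,0.108]},{"xyz":[-105,116,240],"rot":[0,0,0.108]},{"xyz":[-105,116,240],"rot":[0,0,0.108]}]' 0
python3 - <<'E'
from h import *
m=ctrl.camera_model('wrist');im=snap('wrist','w2.png');np.save('w2.npy',m,allow_pickle=True)
o=ctrl.get_obs();print(o['ee_pos'],R.from_rotvec(o['orientation']).as_matrix().round(3).tolist(),proj(m,[[620,-174,19],[500,-161,19],[422,-153,19]]))
E
```

```text
t: 2.7
ee_pos: [450.7, -156.4, 98.1]
orientation: [-3.134, 0.178, 0.015]
ft_force: [-0.6, 0.3, 1.1]
width: 88.0
grasp_force: 0.0
[ 452.82525206 -156.71760846  100.68646636] [[0.994, -0.113, -0.006], [-0.113, -0.994, 0.002], [-0.006, -0.001, -1.0]] [[275.25366829 -31.03950301]
 [276.10289339 154.76026757]
 [277.06173791 248.41589461]]
```

View pics/w2.png

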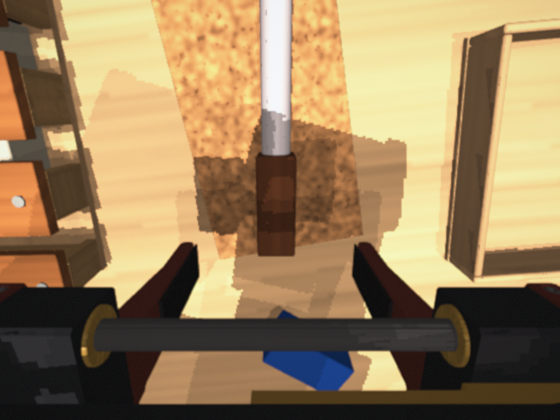

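The rod handle spans (276,155)–(276,253), matching the predictions; descend and grip.

```bash
python3 -m inch '[{"xyz":[3,0,40]},{"xyz":[3,0,80]},{"xyz":[3,0,93]},{"xyz":[3,0,93]},{"xyz":[3,0,93]}]'; python3 -m inch '[{"xyz":[0,0,0]},{"xyz":[0,0,0]},{"xyz":[0,0,0]},{"xyz":[0,0,0]},{"xyz":[0,0,0]},{"xyz":[0,0,0]},{"xyz":[0,0,0]},{"xyz":[0,0,0]}]' 255
```

```text
$[0]: bad value
$[0]: bad value
```

Rows need both fields.

```bash
python3 -m inch '[{"xyz":[3,0,40],"rot":[0,0,0]},{"xyz":[3,0,80],"rot":[0,0,0]},{"xyz":[3,0,93],"rot":[0,0,0]},{"xyz":[3,0,93],"rot":[0,0,0]},{"xyz":[3,0,93],"rot":[0,0,0]}]'; python3 -m inch '[{"xyz":[0,0,0],"rot":[0,0,0]},{"xyz":[0,0,0],"rot":[0,0,0]},{"xyz":[0,0,0],"rot":[0,0,0]},{"xyz":[0,0,0],"rot":[0,0,0]},{"xyz":[0,0,0],"rot":[0,0,0]},{"xyz":[0,0,0],"rot":[0,0,0]},{"xyz":[0,0,0],"rot":[0,0,0]},{"xyz":[0,0,0],"rot":[0,0,0]}]' 255
```

```text
t: 3.17
ee_pos: [459.9, -157.2, 11.0]
orientation: [3.136, -0.174, 0.002]
ft_force: [-0.3, 0.6, 0.3]
width: 87.7
grasp_force: 0.0
t: 3.83
ee_pos: [459.1, -156.5, 9.7]
orientation: [3.137, -0.173, 0.0]
ft_force: [0.7, -0.2, 0.0]
width: 38.2
grasp_force: 0.0
```

```bash
python3 -m inch '[{"xyz":[0,0,3],"rot":[0,0,0]},{"xyz":[0,0,3],"rot":[0,0,0]},{"xyz":[0,0,3],"rot":[0,0,0]},{"xyz":[0,0,3],"rot":[0,0,0]},{"xyz":[0,0,3],"rot":[0,0,0]},{"xyz":[0,0,3],"rot":[0,0,0]}]'; python3 -m inch '[{"xyz":[0,0,-40],"rot":[0,0,0]},{"xyz":[0,0,-90],"rot":[0,0,0]},{"xyz":[0,0,-90],"rot":[0,0,0]},{"xyz":[0,0,-90],"rot":[0,0,0]},{"xyz":[0,0,-90],"rot":[0,0,0]}]'
```

```text
t: 4.33
ee_pos: [458.8, -156.3, 6.5]
orientation: [-3.137, 0.173, 0.001]
ft_force: [0.1, -0.8, -1.9]
width: 29.7
grasp_force: 30.0
t: 4.75
ee_pos: [458.9, -156.4, 96.6]
orientation: [3.137, -0.173, 0.001]
ft_force: [-0.2, 0.6, -2.7]
width: 29.7
grasp_force: 30.0
```

```bash
python3 -m inch '[{"xyz":[26,12,0],"rot":[0,0,-0.8]},{"xyz":[26,12,0],"rot":[0,0,-0.8]},{"xyz":[26,12,0],"rot":[0,0,-0.8]},{"xyz":[26,12,0],"rot":[0,0,-0.8]},{"xyz":[52,24,0],"rot":[0,0,-0.8]},{"xyz":[52,24,0],"rot":[0,0,-0.8]},{"xyz":[52,24,0],"rot":[0,0,-0.8]},{"xyz":[52,24,0],"rot":[0,0,-0.8]}]'; python3 -m inch '[{"xyz":[0,0,0],"rot":[0,0,-0.789]},{"xyz":[0,0,0],"rot":[0,0,-0.789]},{"xyz":[0,0,0],"rot":[0,0,-0.789]},{"xyz":[0,0,0],"rot":[0,0,-0.789]},{"xyz":[0,0,0],"rot":[0,0,-0.789]},{"xyz":[0,0,0],"rot":[0,0,-0.789]},{"xyz":[0,0,0],"rot":[0,0,-0.789]},{"xyz":[0,0,0],"rot":[0,0,-0.789]},{"xyz":[0,0,0],"rot":[0,0,-0.789]}]'
python3 - <<'E'
from h import *
m=ctrl.camera_model('wrist');im=snap('wrist','w3.png');np.save('w3.npy',m,allow_pickle=True)
o=ctrl.get_obs();M=R.from_rotvec(o['orientation']).as_matrix();print(o['ee_pos'],o['width'],M.round(4).tolist(),np.arctan2(M[1,0],M[0,0]))
E
```

```text
t: 5.42
ee_pos: [506.8, -185.6, 94.3]
orientation: [-2.953, -1.064, 0.005]
ft_force: [0.0, 0.7, -2.7]
width: 29.7
grasp_force: 30.0
t: 6.17
ee_pos: [507.2, -185.6, 95.4]
orientation: [-2.323, -2.112, 0.002]
ft_force: [0.5, -0.5, -2.6]
width: 30.2
grasp_force: 30.0
[ 507.45060515 -185.71995284   95.71978859] 29.808713517004016 [[0.0946, 0.9955, -0.0016], [0.9955, -0.0946, 0.0006], [0.0005, -0.0017, -1.0]] 1.4760970937491162
```

View pics/w3.png

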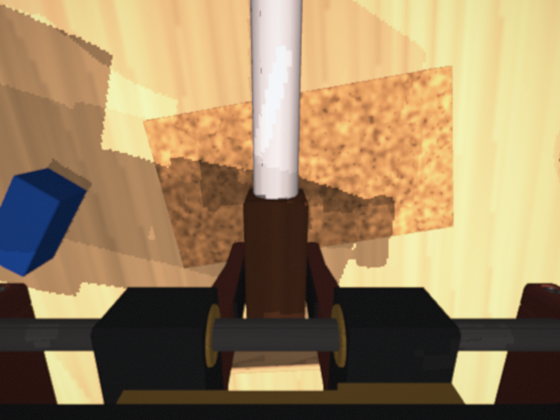

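```bash
python3 - <<'E'
from h import *
m=np.load('w3.npy',allow_pickle=True).item()
print(px(m,276,194,123.2)-np.array([507.45,-185.72,0]))
E
python3 -m inch '[{"xyz":[0,1,40],"rot":[0,0,0]},{"xyz":[0,1,80],"rot":[0,0,0]},{"xyz":[0,1,80],"rot":[0,0,0]},{"xyz":[0,1,80],"rot":[0,0,0]},{"xyz":[8,1,80],"rot":[0,0,0]},{"xyz":[16,1,80],"rot":[0,0,0]},{"xyz":[24,1,80],"rot":[0,0,0]},{"xyz":[30,1,80],"rot":[0,0,0]},{"xyz":[34,1,80],"rot":[0,0,0]},{"xyz":[38,1,80],"rot":[0,0,0]}]'
python3 - <<'E'
from h import *
snap('side','s4.png');im=cv2.imread('pics/s4.png')
cv2.imwrite('pics/s4c.png',cv2.resize(im[140:310,190:390],None,fx=3.5,fy=3.5))
E
```

```text
[  4.89920713  46.52593143 123.2       ]
t: 7.05
ee_pos: [513.3, -147.6, 17.7]
orientation: [2.319, 2.117, 0.001]
ft_force: [-1.0, -0.2, -2.0]
width: 29.8
grasp_force: 30.0
```

View pics/s4c.png

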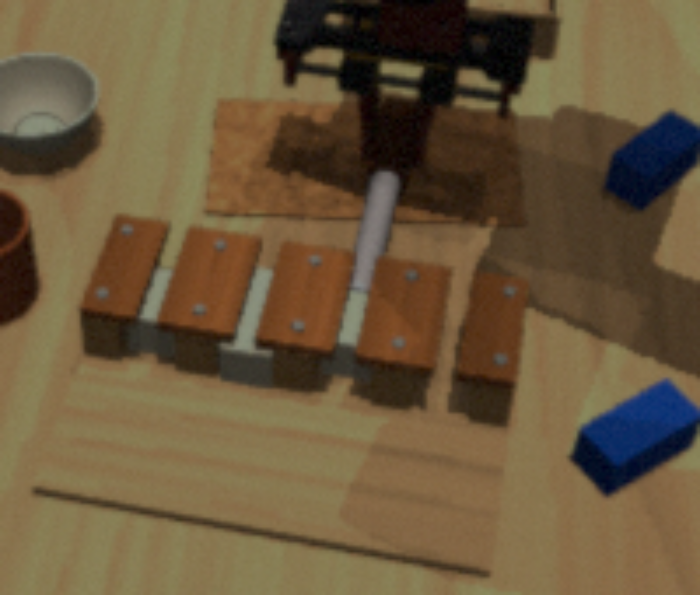

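The picture shows the tip inside bore1's mouth; bore0 (rightmost gap) is empty; full in bore2 protrudes. Push.

```bash
python3 -m inch '[{"xyz":[8,0,1],"rot":[0,0,0]},{"xyz":[16,0,2],"rot":[0,0,0]},{"xyz":[24,0,2],"rot":[0,0,0]},{"xyz":[32,0,2],"rot":[0,0,0]},{"xyz":[40,0,2],"rot":[0,0,0]},{"xyz":[48,0,2],"rot":[0,0,0]}]';python3 -m inch '[{"xyz":[8,0,0],"rot":[0,0,0]},{"xyz":[16,0,0],"rot":[0,0,0]},{"xyz":[24,0,0],"rot":[0,0,0]},{"xyz":[32,0,0],"rot":[0,0,0]},{"xyz":[40,0,0],"rot":[0,0,0]},{"xyz":[42,0,0],"rot":[0,0,0]},{"xyz":[42,0,0],"rot":[0,0,0]}]'
python3 - <<'E'
from h import *
snap('side','s5.png');im=cv2.imread('pics/s5.png')
cv2.imwrite('pics/s5c.png',cv2.resize(im[140:310,190:390],None,fx=3.5,fy=3.5))
E
```

```text
t: 7.6
ee_pos: [517.5, -100.1, 14.7]
orientation: [2.322, 2.115, 0.001]
ft_force: [0.8, -1.2, -3.2]
width: 29.7
grasp_force: 30.0
t: 8.18
ee_pos: [520.7, -57.8, 14.6]
orientation: [-2.32, -2.118, 0.0]
ft_force: [-0.4, -0.2, -1.7]
width: 29.8
grasp_force: 30.0
```

View pics/s5c.png

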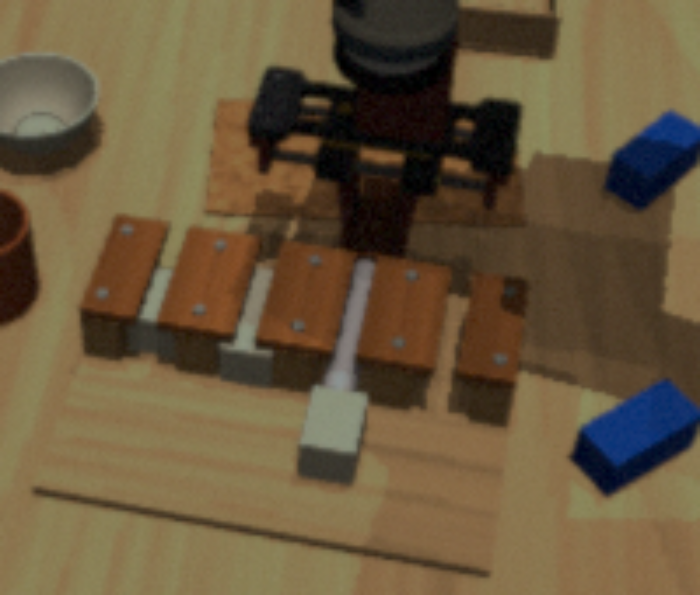

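The short prop is fully out on the shelf. Next bore2.

```bash
python3 -m inch '[{"xyz":[-30,0,0],"rot":[0,0,0]},{"xyz":[-65,0,0],"rot":[0,0,0]},{"xyz":[-100,0,0],"rot":[0,0,0]},{"xyz":[-130,0,0],"rot":[0,0,0]},{"xyz":[-130,0,0],"rot":[0,0,0]},{"xyz":[-130,33,0],"rot":[0,0,0]},{"xyz":[-130,66,0],"rot":[0,0,0]},{"xyz":[-130,66,0],"rot":[0,0,0]},{"xyz":[-130,66,0],"rot":[0,0,0]},{"xyz":[-130,66,0],"rot":[0,0,0]}]'; python3 -m inch '[{"xyz":[10,0,0],"rot":[0,0,0]},{"xyz":[20,0,0],"rot":[0,0,0]},{"xyz":[28,0,0],"rot":[0,0,0]}]'
python3 - <<'E'
from h import *
o=ctrl.get_obs();p=o['ee_pos'][:2]-[562,37];print(o['ee_pos'],o['ft_force'],'mould',p@[.9958,-.0914],p@[.0914,.9958])
im=snap('side','s6.png')[140:310,190:390,::-1]
cv2.imwrite('pics/s6c.png',cv2.resize(im,None,fx=3.5,fy=3.5))
E
```

```text
t: 9.07
ee_pos: [573.6, -193.6, 14.2]
orientation: [-2.32, -2.116, 0.001]
ft_force: [-0.7, 0.7, -2.2]
width: 29.8
grasp_force: 30.0
t: 9.32
ee_pos: [576.3, -164.8, 14.5]
orientation: [-2.32, -2.116, 0.001]
ft_force: [-0.1, -0.5, -3.1]
width: 29.8
grasp_force: 30.0
[ 576.29738871 -164.75340739   14.53688614] [-0.11569211 -0.45095398 -3.09188339] mould 32.677601116206745 -199.59926175269374
```

View pics/s6c.png

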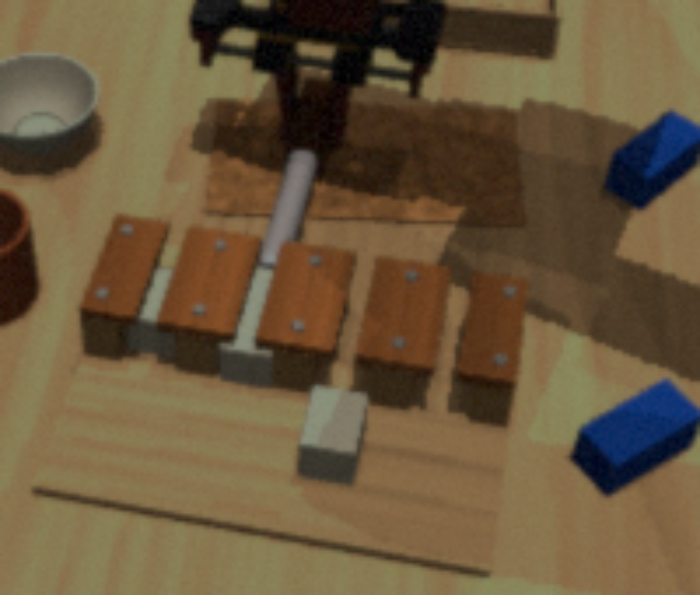

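The rod tip is entering bore2, the short prop unmoved. Push full, then retract and go to bore3.

```bash
python3 -m inch '[{"xyz":[9,0,0],"rot":[0,0,0]},{"xyz":[18,0,0],"rot":[0,0,0]},{"xyz":[27,0,0],"rot":[0,0,0]},{"xyz":[36,0,0],"rot":[0,0,0]},{"xyz":[45,0,0],"rot":[0,0,0]},{"xyz":[54,0,0],"rot":[0,0,0]},{"xyz":[63,0,0],"rot":[0,0,0]},{"xyz":[72,0,0],"rot":[0,0,0]},{"xyz":[81,0,0],"rot":[0,0,0]},{"xyz":[90,0,0],"rot":[0,0,0]},{"xyz":[102,0,0],"rot":[0,0,0]},{"xyz":[102,0,0],"rot":[0,0,0]}]'
python3 -m inch '[{"xyz":[-30,0,0],"rot":[0,0,0]},{"xyz":[-65,0,0],"rot":[0,0,0]},{"xyz":[-100,0,0],"rot":[0,0,0]},{"xyz":[-130,0,0],"rot":[0,0,0]},{"xyz":[-130,0,0],"rot":[0,0,0]},{"xyz":[-130,33,0],"rot":[0,0,0]},{"xyz":[-130,66,0],"rot":[0,0,0]},{"xyz":[-130,66,0],"rot":[0,0,0]},{"xyz":[-130,66,0],"rot":[0,0,0]},{"xyz":[-130,66,0],"rot":[0,0,0]}]'; python3 -m inch '[{"xyz":[10,0,0],"rot":[0,0,0]},{"xyz":[20,0,0],"rot":[0,0,0]},{"xyz":[28,0,0],"rot":[0,0,0]}]'
python3 - <<'E'
from h import *
o=ctrl.get_obs();p=o['ee_pos'][:2]-[562,37];print('mould',p@[.9958,-.0914],p@[.0914,.9958])
im=snap('side','s7.png')[140:310,190:390,::-1]
cv2.imwrite('pics/s7c.png',cv2.resize(im,None,fx=3.5,fy=3.5))
E
```

```text
t: 10.37
ee_pos: [586.7, -62.5, 14.6]
orientation: [-2.319, -2.118, -0.0]
ft_force: [0.0, -0.7, -2.8]
width: 29.8
grasp_force: 30.0
t: 11.2
ee_pos: [639.5, -199.4, 14.1]
orientation: [-2.319, -2.117, 0.001]
ft_force: [-0.7, -0.1, -1.8]
width: 29.5
grasp_force: 30.0
t: 11.45
ee_pos: [642.1, -170.7, 14.5]
orientation: [-2.32, -2.116, 0.001]
ft_force: [0.6, -0.2, -2.1]
width: 29.8
grasp_force: 30.0
mould 98.79316053107442 -199.52813700318444
```

View pics/s7c.png

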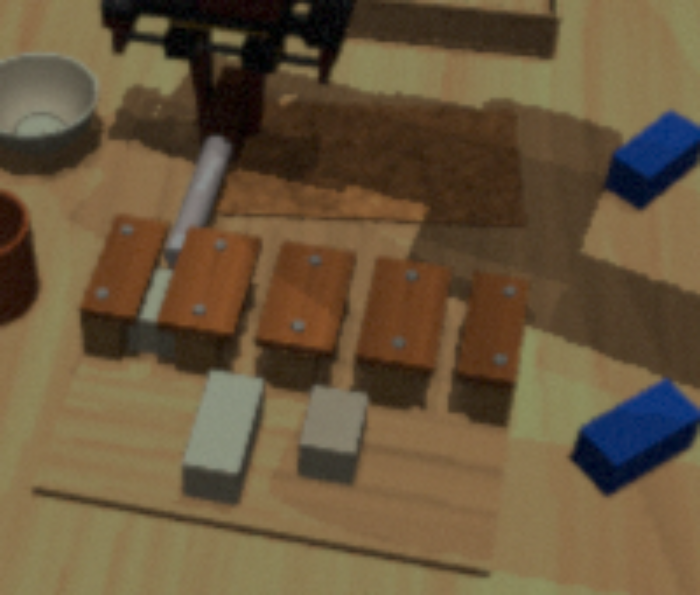

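Full prop is out; tip entering bore3. Push, retract, raise and return towards the mat.

```bash
python3 -m inch '[{"xyz":[9,0,0],"rot":[0,0,0]},{"xyz":[18,0,0],"rot":[0,0,0]},{"xyz":[27,0,0],"rot":[0,0,0]},{"xyz":[36,0,0],"rot":[0,0,0]},{"xyz":[45,0,0],"rot":[0,0,0]},{"xyz":[54,0,0],"rot":[0,0,0]},{"xyz":[63,0,0],"rot":[0,0,0]},{"xyz":[72,0,0],"rot":[0,0,0]},{"xyz":[81,0,0],"rot":[0,0,0]},{"xyz":[90,0,0],"rot":[0,0,0]},{"xyz":[102,0,0],"rot":[0,0,0]},{"xyz":[102,0,0],"rot":[0,0,0]}]'
python3 -m inch '[{"xyz":[-30,0,0],"rot":[0,0,0]},{"xyz":[-65,0,0],"rot":[0,0,0]},{"xyz":[-100,0,0],"rot":[0,0,0]},{"xyz":[-130,0,0],"rot":[0,0,0]},{"xyz":[-130,0,-40],"rot":[0,0,0]},{"xyz":[-130,0,-80],"rot":[0,0,0]},{"xyz":[-130,0,-80],"rot":[0,0,0]}]'
python3 - <<'E'
from h import *
im=snap('side','s8.png')[140:310,190:390,::-1]
cv2.imwrite('pics/s8c.png',cv2.resize(im,None,fx=3.5,fy=3.5))
E
```

```text
t: 12.5
ee_pos: [652.5, -68.3, 14.6]
orientation: [-2.319, -2.118, -0.0]
ft_force: [0.5, -0.7, -2.8]
width: 29.9
grasp_force: 30.0
t: 13.08
ee_pos: [644.8, -202.5, 101.8]
orientation: [2.316, 2.109, 0.009]
ft_force: [2.5, -1.2, -1.1]
width: 30.0
grasp_force: 30.0
```

View pics/s8c.png

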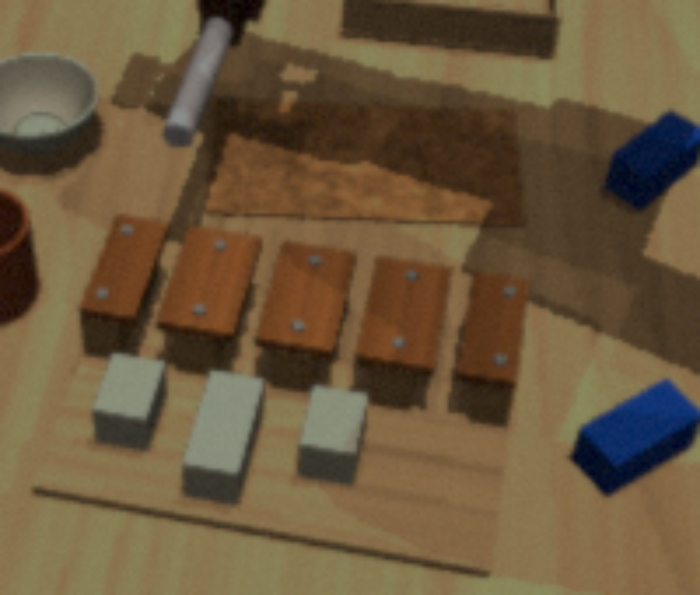

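All three props are clear of the mould. Take the rod back to the mat.

```bash
python3 -m inch '[{"xyz":[22,-172,0],"rot":[0,0,0.7]},{"xyz":[22,-172,0],"rot":[0,0,0.7]},{"xyz":[22,-172,0],"rot":[0,0,0.7]},{"xyz":[22,-172,0],"rot":[0,0,0.7]},{"xyz":[22,-172,0],"rot":[0,0,0.7]},{"xyz":[22,-172,0],"rot":[0,0,0.7]},{"xyz":[22,-172,0],"rot":[0,0,0.7]}]';python3 -m inch '[{"xyz":[0,0,0],"rot":[0,0,0.7]},{"xyz":[0,0,0],"rot":[0,0,0.7]},{"xyz":[0,0,0],"rot":[0,0,0.7]},{"xyz":[0,0,0],"rot":[0,0,0.7]},{"xyz":[0,0,0],"rot":[0,0,0.7]},{"xyz":[0,0,0],"rot":[0,0,0.7]},{"xyz":[0,0,0],"rot":[0,0,0.7]},{"xyz":[0,0,0],"rot":[0,0,0.7]}]'
```

```text
t: 13.72
ee_pos: [469.8, -161.8, 94.1]
orientation: [-2.907, -1.189, 0.002]
ft_force: [-0.4, -0.5, -2.6]
width: 30.0
grasp_force: 30.0
t: 14.38
ee_pos: [471.3, -162.4, 94.2]
orientation: [-3.139, -0.131, 0.001]
ft_force: [0.7, 0.5, -1.9]
width: 29.8
grasp_force: 30.0
```

```bash
python3 -m inch '[{"xyz":[0,0,35],"rot":[0,0,0]},{"xyz":[0,0,65],"rot":[0,0,0]},{"xyz":[0,0,80],"rot":[0,0,0]},{"xyz":[0,0,84],"rot":[0,0,0]},{"xyz":[0,0,87],"rot":[0,0,0]},{"xyz":[0,0,87],"rot":[0,0,0]},{"xyz":[0,0,87],"rot":[0,0,0]}]'
```

```text
t: 14.97
ee_pos: [471.9, -162.8, 8.4]
orientation: [3.139, 0.125, 0.002]
ft_force: [0.7, 0.6, -1.8]
width: 30.0
grasp_force: 30.0
```

```bash
python3 -m inch '[{"xyz":[0,0,2],"rot":[0,0,0]},{"xyz":[0,0,2],"rot":[0,0,0]},{"xyz":[0,0,2],"rot":[0,0,0]}]'; python3 -m inch '[{"xyz":[0,0,0],"rot":[0,0,0]},{"xyz":[0,0,0],"rot":[0,0,0]},{"xyz":[0,0,0],"rot":[0,0,0]},{"xyz":[0,0,0],"rot":[0,0,0]},{"xyz":[0,0,0],"rot":[0,0,0]},{"xyz":[0,0,0],"rot":[0,0,0]}]' 0;  python3 -m inch '[{"xyz":[0,0,-35],"rot":[0,0,0]},{"xyz":[0,0,-75],"rot":[0,0,0]},{"xyz":[0,0,-115],"rot":[0,0,0]},{"xyz":[0,0,-155],"rot":[0,0,0]},{"xyz":[0,0,-195],"rot":[0,0,0]},{"xyz":[0,0,-195],"rot":[0,0,0]}]'
python3 - <<'E'
from h import *
# props on shelf: use side picture s8, white tops z=44
im=cv2.imread('pics/s8.png')[:,:,::-1].copy();m=ctrl.camera_model('side')
hsv=cv2.cvtColor(im,cv2.COLOR_RGB2HSV);k=((hsv[...,1]<60)&(hsv[...,2]>110)).astype(np.uint8)
b=np.zeros_like(k);b[235:300,205:310]=1
n,l,st,ce=cv2.connectedComponentsWithStats(k&b)
for i in range(1,n):
    if st[i,4]<60: continue
    v,u=np.nonzero(l==i);P=np.array([px(m,a,c,44)[:2] for a,c in zip(u,v)],np.float32)
    r=cv2.minAreaRect(P);print(st[i],r); q=np.array(r[0])-[562,37];print('mould',q@[.9958,-.0914],q@[.0914,.9958])
m=ctrl.camera_model('wrist');im=snap('wrist','w9.png');np.save('w9.npy',m,allow_pickle=True)
E
```

```text
t: 15.22
ee_pos: [472.3, -162.9, 6.7]
orientation: [3.138, 0.124, 0.004]
ft_force: [1.8, -0.2, 3.1]
width: 29.7
grasp_force: 30.0
t: 15.72
ee_pos: [471.1, -162.5, 5.6]
orientation: [-3.139, -0.124, 0.0]
ft_force: [0.2, -0.1, -0.4]
width: 66.4
grasp_force: 0.0
t: 16.22
ee_pos: [475.2, -164.0, 207.9]
orientation: [3.134, 0.124, 0.018]
ft_force: [1.2, -1.0, -0.0]
width: 87.9
grasp_force: 0.0
[217 241  20  18 252] ((668.6363525390625, 120.03819274902344), (46.246185302734375, 34.00184631347656), 85.08086395263672)
mould 98.59878904113769 92.43599496154785
[242 246  23  29 439] ((604.5888671875, 139.78244018554688), (75.04608917236328, 34.95378112792969), 84.7142562866211)
mould 33.015678912353515 106.24337639770508
[276 250  19  19 267] ((535.9536743164062, 129.989501953125), (46.566837310791016, 34.43561553955078), 83.67353820800781)
mould -34.43617159423828 90.21831187744141
```

View pics/w9.png

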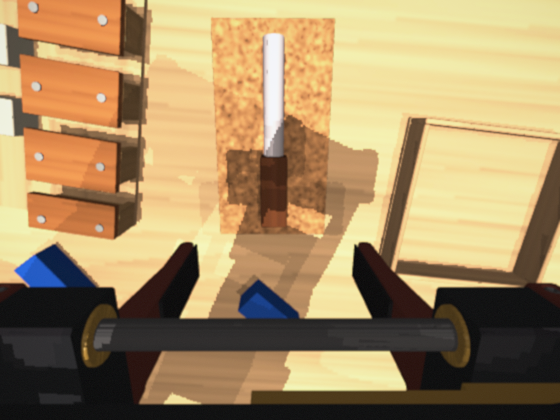

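The rod lies centrally on the mat. Props measured at the right sizes; go above the short one at (536,130).

```bash
python3 -m inch '[{"xyz":[84,-288,0],"rot":[0,0,-0.7]},{"xyz":[84,-288,0],"rot":[0,0,-0.7]},{"xyz":[84,-288,0],"rot":[0,0,-0.7]},{"xyz":[84,-288,0],"rot":[0,0,-0.7]},{"xyz":[84,-288,0],"rot":[0,0,-0.7]},{"xyz":[84,-288,0],"rot":[0,0,-0.7]},{"xyz":[84,-288,0],"rot":[0,0,-0.7]},{"xyz":[84,-288,0],"rot":[0,0,-0.7]},{"xyz":[84,-288,0],"rot":[0,0,-0.7]}]' 87;python3 -m inch '[{"xyz":[0,0,60],"rot":[0,0,-0.7]},{"xyz":[0,0,60],"rot":[0,0,-0.7]},{"xyz":[0,0,90],"rot":[0,0,-0.7]},{"xyz":[0,0,90],"rot":[0,0,-0.7]},{"xyz":[0,0,90],"rot":[0,0,-0.7]},{"xyz":[0,0,90],"rot":[0,0,-0.7]},{"xyz":[0,0,90],"rot":[0,0,-0.7]},{"xyz":[0,0,90],"rot":[0,0,-0.7]}]'
cat >> h.py <<'E'
def go(x,y,z,yaw):
    o=ctrl.get_obs();M=R.from_rotvec(o['orientation']);y0=np.arctan2(*M.as_matrix()[1::-1,0])
    print(o['ee_pos'].round(1),'yaw',y0.round(3),'w',round(o['width'],1),'shift',M.inv().apply(np.array([x,y,z])-o['ee_pos']).round(1),'rotz',round(y0-yaw,3))
E
python3 - <<'E'
from h import *
go(536,130,12,1.475)
m=np.load('w9.npy',allow_pickle=True).item()
for q in [(408,116),(382,272),(530,285)]: print('crate',px(m,*q,45)[:2])
E
```

```text
t: 17.02
ee_pos: [531.7, 133.5, 199.0]
orientation: [-2.904, -1.198, 0.003]
ft_force: [-0.7, -0.8, -0.3]
width: 57.9
grasp_force: 0.0
t: 17.68
ee_pos: [531.5, 129.6, 109.9]
orientation: [-2.325, -2.112, 0.003]
ft_force: [-0.3, 0.1, -0.7]
width: 57.5
grasp_force: 0.0
[531.5 129.6 109.9] yaw 1.475 w 57.5 shift [ 0.9  4.6 97.9] rotz -0.0
crate [ 566.41297058 -290.21569116]
crate [ 392.90384808 -294.01732049]
crate [ 389.42213658 -471.0406473 ]
```

```bash
python3 -m inch '[{"xyz":[1,4.5,35],"rot":[0,0,0]},{"xyz":[1,4.5,70],"rot":[0,0,0]},{"xyz":[1,4.5,90],"rot":[0,0,0]},{"xyz":[1,4.5,97],"rot":[0,0,0]},{"xyz":[1,4.5,97],"rot":[0,0,0]},{"xyz":[1,4.5,97],"rot":[0,0,0]}]';python3 -m inch '[{"xyz":[0,0,0],"rot":[0,0,0]},{"xyz":[0,0,0],"rot":[0,0,0]},{"xyz":[0,0,0],"rot":[0,0,0]},{"xyz":[0,0,0],"rot":[0,0,0]},{"xyz":[0,0,0],"rot":[0,0,0]},{"xyz":[0,0,0],"rot":[0,0,0]},{"xyz":[0,0,0],"rot":[0,0,0]},{"xyz":[0,0,0],"rot":[0,0,0]}]' 255
python3 -m inch '[{"xyz":[0,0,-35],"rot":[0,0,0]},{"xyz":[0,0,-70],"rot":[0,0,0]},{"xyz":[0,0,-105],"rot":[0,0,0]},{"xyz":[0,0,-130],"rot":[0,0,0]},{"xyz":[0,0,-130],"rot":[0,0,0]}]'
python3 - <<'E'
from h import *
go(450,-375,142,1.475)
E
```

```text
t: 18.18
ee_pos: [537.0, 131.4, 14.0]
orientation: [2.323, 2.115, -0.0]
ft_force: [-0.4, -0.2, 0.9]
width: 57.7
grasp_force: 0.0
t: 18.85
ee_pos: [537.2, 131.9, 14.7]
orientation: [2.321, 2.117, 0.001]
ft_force: [-1.8, -0.0, 7.1]
width: 36.0
grasp_force: 30.0
t: 19.27
ee_pos: [540.1, 132.6, 149.2]
orientation: [2.318, 2.114, 0.013]
ft_force: [1.3, -0.1, -0.4]
width: 35.9
grasp_force: 30.0
[540.1 132.6 149.2] yaw 1.479 w 35.9 shift [-513.7  -43.2    5.3] rotz 0.004
```

```bash
python3 -m inch '[{"xyz":[-274,-17,0],"rot":[0,0,0]},{"xyz":[-274,-17,0],"rot":[0,0,0]},{"xyz":[-274,-17,0],"rot":[0,0,0]},{"xyz":[-274,-17,0],"rot":[0,0,0]},{"xyz":[-274,-17,0],"rot":[0,0,0]},{"xyz":[-274,-17,0],"rot":[0,0,0]},{"xyz":[-274,-17,0],"rot":[0,0,0]},{"xyz":[-548,-35,0],"rot":[0,0,0]},{"xyz":[-548,-35,0],"rot":[0,0,0]},{"xyz":[-548,-35,0],"rot":[0,0,0]},{"xyz":[-548,-35,0],"rot":[0,0,0]},{"xyz":[-548,-35,0],"rot":[0,0,0]}]'
python3 -m inch '[{"xyz":[-65,-4,0],"rot":[0,0,0]},{"xyz":[-65,-4,0],"rot":[0,0,0]},{"xyz":[-65,-4,0],"rot":[0,0,0]},{"xyz":[-65,-4,0],"rot":[0,0,0]}]'
python3 - <<'E'
from h import *
go(455,-410,15,1.475)
E
```

```text
t: 20.27
ee_pos: [460.8, -346.9, 142.8]
orientation: [-2.321, -2.116, 0.0]
ft_force: [0.6, 0.7, -0.1]
width: 36.1
grasp_force: 30.0
t: 20.6
ee_pos: [451.1, -410.3, 142.5]
orientation: [-2.323, -2.113, -0.0]
ft_force: [-0.5, 0.2, -1.5]
width: 35.7
grasp_force: 30.0
[ 451.1 -410.3  142.5] yaw 1.476 w 35.7 shift [  0.5   4.  127.5] rotz 0.001
```

```bash
python3 -m inch '[{"xyz":[0,4,35],"rot":[0,0,0]},{"xyz":[0,4,70],"rot":[0,0,0]},{"xyz":[0,4,105],"rot":[0,0,0]},{"xyz":[0,4,120],"rot":[0,0,0]},{"xyz":[0,4,124],"rot":[0,0,0]},{"xyz":[0,4,127],"rot":[0,0,0]},{"xyz":[0,4,127],"rot":[0,0,0]},{"xyz":[0,4,127],"rot":[0,0,0]}]';python3 -m inch '[{"xyz":[0,0,0],"rot":[0,0,0]},{"xyz":[0,0,0],"rot":[0,0,0]},{"xyz":[0,0,0],"rot":[0,0,0]},{"xyz":[0,0,0],"rot":[0,0,0]},{"xyz":[0,0,0],"rot":[0,0,0]}]' 87
python3 -m inch '[{"xyz":[0,0,-35],"rot":[0,0,0]},{"xyz":[0,0,-75],"rot":[0,0,0]},{"xyz":[0,0,-115],"rot":[0,0,0]},{"xyz":[0,0,-150],"rot":[0,0,0]},{"xyz":[0,0,-180],"rot":[0,0,0]},{"xyz":[0,0,-180],"rot":[0,0,0]}]'
python3 - <<'E'
from h import *
go(668.6,120,150,1.479)
m=ctrl.camera_model('wrist');snap('wrist','w10.png');print(proj(m,[[455,-410,42],[535,-157,19]]))
E
```

```text
t: 21.27
ee_pos: [457.0, -410.1, 18.0]
orientation: [2.319, 2.116, 0.0]
ft_force: [0.6, 0.0, -1.1]
width: 35.7
grasp_force: 30.0
t: 21.68
ee_pos: [456.2, -410.2, 17.1]
orientation: [2.321, 2.116, 0.0]
ft_force: [-0.4, -0.7, -0.4]
width: 57.6
grasp_force: 0.0
t: 22.18
ee_pos: [458.8, -412.6, 203.7]
orientation: [2.313, 2.109, 0.001]
ft_force: [0.9, -1.1, 0.2]
width: 57.7
grasp_force: 0.0
[ 458.8 -412.6  203.7] yaw 1.479 w 57.7 shift [550.  159.5  51.4] rotz -0.0
[[270.02596345 191.0794752 ]
 [331.65728579 -96.50309556]]
```

```bash
python3 -m inch '[{"xyz":[275,80,0],"rot":[0,0,0]},{"xyz":[275,80,0],"rot":[0,0,0]},{"xyz":[275,80,0],"rot":[0,0,0]},{"xyz":[275,80,0],"rot":[0,0,0]},{"xyz":[275,80,0],"rot":[0,0,0]},{"xyz":[275,80,0],"rot":[0,0,0]},{"xyz":[275,80,0],"rot":[0,0,0]},{"xyz":[440,128,0],"rot":[0,0,0]},{"xyz":[440,128,0],"rot":[0,0,0]},{"xyz":[440,128,0],"rot":[0,0,0]},{"xyz":[440,128,0],"rot":[0,0,0]},{"xyz":[440,128,0],"rot":[0,0,0]}]'
python3 -m inch '[{"xyz":[110,32,0],"rot":[0,0,0]},{"xyz":[110,32,0],"rot":[0,0,0]},{"xyz":[110,32,0],"rot":[0,0,0]},{"xyz":[110,32,50],"rot":[0,0,0]},{"xyz":[110,32,90],"rot":[0,0,0]},{"xyz":[110,32,90],"rot":[0,0,0]},{"xyz":[110,32,90],"rot":[0,0,0]}]'
python3 - <<'E'
from h import *
go(668.6,120,16,1.479)
E
```

```text
t: 23.23
ee_pos: [625.0, 22.0, 195.1]
orientation: [-2.316, -2.121, -0.001]
ft_force: [-0.8, 0.2, -0.1]
width: 57.7
grasp_force: 0.0
t: 23.82
ee_pos: [662.4, 122.0, 102.2]
orientation: [-2.318, -2.113, 0.012]
ft_force: [-0.7, 0.1, -0.4]
width: 57.6
grasp_force: 0.0
[662.4 122.  102.2] yaw 1.479 w 57.6 shift [-1.2  7.1 86.2] rotz -0.0
```

```bash
python3 -m inch '[{"xyz":[-1,6.5,35],"rot":[0,0,0]},{"xyz":[-1,6.5,65],"rot":[0,0,0]},{"xyz":[-1,6.5,80],"rot":[0,0,0]},{"xyz":[-1,6.5,84],"rot":[0,0,0]},{"xyz":[-1,6.5,84],"rot":[0,0,0]},{"xyz":[-1,6.5,84],"rot":[0,0,0]}]';python3 -m inch '[{"xyz":[0,0,0],"rot":[0,0,0]},{"xyz":[0,0,0],"rot":[0,0,0]},{"xyz":[0,0,0],"rot":[0,0,0]},{"xyz":[0,0,0],"rot":[0,0,0]},{"xyz":[0,0,0],"rot":[0,0,0]},{"xyz":[0,0,0],"rot":[0,0,0]},{"xyz":[0,0,0],"rot":[0,0,0]},{"xyz":[0,0,0],"rot":[0,0,0]}]' 255
python3 -m inch '[{"xyz":[0,0,-35],"rot":[0,0,0]},{"xyz":[0,0,-70],"rot":[0,0,0]},{"xyz":[0,0,-105],"rot":[0,0,0]},{"xyz":[0,0,-130],"rot":[0,0,0]},{"xyz":[0,0,-130],"rot":[0,0,0]},{"xyz":[0,0,-130],"rot":[0,0,0]}]'
python3 - <<'E'
from h import *
go(502,-345,147,1.475)
E
```

```text
t: 24.32
ee_pos: [673.5, 121.3, 24.6]
orientation: [2.321, 2.116, 0.003]
ft_force: [-0.5, 0.1, -0.5]
width: 57.8
grasp_force: 0.0
t: 24.98
ee_pos: [672.5, 121.5, 23.7]
orientation: [2.321, 2.117, 0.001]
ft_force: [-2.8, 0.6, 7.1]
width: 36.1
grasp_force: 30.0
t: 25.48
ee_pos: [673.3, 121.6, 154.4]
orientation: [2.32, 2.116, 0.005]
ft_force: [-0.7, -0.6, -1.4]
width: 36.1
grasp_force: 30.0
[673.3 121.6 154.4] yaw 1.479 w 36.1 shift [-480.3 -127.8    6.5] rotz 0.004
```

```bash
python3 -m inch '[{"xyz":[-30,-8,0],"rot":[0,0,0]},{"xyz":[-60,-16,0],"rot":[0,0,0]},{"xyz":[-90,-24,0],"rot":[0,0,0]},{"xyz":[-120,-32,0],"rot":[0,0,0]},{"xyz":[-150,-40,0],"rot":[0,0,0]},{"xyz":[-180,-48,0],"rot":[0,0,0]},{"xyz":[-210,-56,0],"rot":[0,0,0]},{"xyz":[-240,-64,0],"rot":[0,0,0]}]'
python3 -m inch '[{"xyz":[-30,-8,0],"rot":[0,0,0]},{"xyz":[-60,-16,0],"rot":[0,0,0]},{"xyz":[-90,-24,0],"rot":[0,0,0]},{"xyz":[-120,-32,0],"rot":[0,0,0]},{"xyz":[-150,-40,0],"rot":[0,0,0]},{"xyz":[-180,-48,0],"rot":[0,0,0]},{"xyz":[-210,-56,0],"rot":[0,0,0]},{"xyz":[-240,-64,0],"rot":[0,0,0]},{"xyz":[-240,-64,0],"rot":[0,0,0]},{"xyz":[-240,-64,0],"rot":[0,0,0]}]'
python3 - <<'E'
from h import *
go(502,-345,24,1.475)
E
```

```text
t: 26.15
ee_pos: [584.3, -112.7, 150.4]
orientation: [-2.319, -2.115, 0.004]
ft_force: [-0.0, -0.5, -2.1]
width: 36.1
grasp_force: 30.0
t: 26.98
ee_pos: [499.0, -345.4, 150.5]
orientation: [-2.322, -2.111, 0.001]
ft_force: [0.5, 0.5, -1.3]
width: 35.7
grasp_force: 30.0
[ 499.  -345.4  150.5] yaw 1.476 w 35.7 shift [  0.5   3.3 126.5] rotz 0.001
```

```bash
python3 -m inch '[{"xyz":[0,3,35],"rot":[0,0,0]},{"xyz":[0,3,70],"rot":[0,0,0]},{"xyz":[0,3,105],"rot":[0,0,0]},{"xyz":[0,3,120],"rot":[0,0,0]},{"xyz":[0,3,124],"rot":[0,0,0]},{"xyz":[0,3,127],"rot":[0,0,0]},{"xyz":[0,3,127],"rot":[0,0,0]},{"xyz":[0,3,127],"rot":[0,0,0]}]';python3 -m inch '[{"xyz":[0,0,0],"rot":[0,0,0]},{"xyz":[0,0,0],"rot":[0,0,0]},{"xyz":[0,0,0],"rot":[0,0,0]},{"xyz":[0,0,0],"rot":[0,0,0]},{"xyz":[0,0,0],"rot":[0,0,0]}]' 87
python3 -m inch '[{"xyz":[0,0,-35],"rot":[0,0,0]},{"xyz":[0,0,-75],"rot":[0,0,0]},{"xyz":[0,0,-115],"rot":[0,0,0]},{"xyz":[0,0,-150],"rot":[0,0,0]},{"xyz":[0,0,-180],"rot":[0,0,0]},{"xyz":[0,0,-180],"rot":[0,0,0]}]'
python3 - <<'E'
from h import *
go(604.6,139.8,200,1.479)
m=ctrl.camera_model('wrist');snap('wrist','w11.png');np.save('w11.npy',m,allow_pickle=True)
snap('side','s11.png')
E
```

```text
t: 27.65
ee_pos: [504.6, -345.2, 26.7]
orientation: [2.319, 2.116, 0.001]
ft_force: [0.7, -0.8, -0.7]
width: 36.2
grasp_force: 30.0
t: 28.07
ee_pos: [503.9, -345.3, 26.2]
orientation: [2.321, 2.116, 0.0]
ft_force: [0.1, -1.7, -0.6]
width: 57.8
grasp_force: 0.0
t: 28.57
ee_pos: [506.7, -347.3, 212.8]
orientation: [2.313, 2.109, 0.004]
ft_force: [2.0, -0.2, 0.1]
width: 58.1
grasp_force: 0.0
[ 506.7 -347.3  212.8] yaw 1.479 w 58.1 shift [494.1  52.6  10.5] rotz -0.0
```

View pics/w11.png

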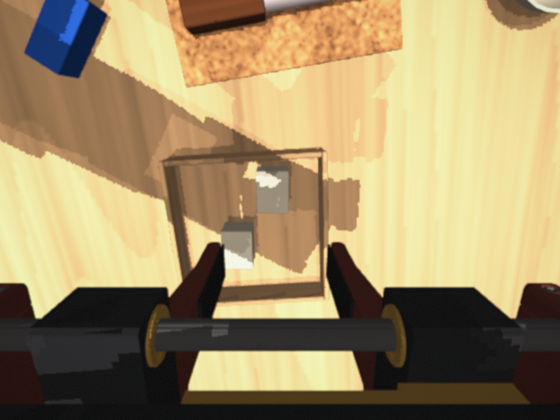

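Both short props (272,190) and (238,245) lie flat and apart in the crate. Now the full one.

```bash
python3 -m inch '[{"xyz":[250,27,0],"rot":[0,0,0]},{"xyz":[250,27,0],"rot":[0,0,0]},{"xyz":[250,27,0],"rot":[0,0,0]},{"xyz":[250,27,0],"rot":[0,0,0]},{"xyz":[250,27,0],"rot":[0,0,0]},{"xyz":[250,27,0],"rot":[0,0,0]},{"xyz":[250,27,0],"rot":[0,0,0]},{"xyz":[440,47,0],"rot":[0,0,0]},{"xyz":[440,47,0],"rot":[0,0,0]},{"xyz":[440,47,0],"rot":[0,0,0]},{"xyz":[440,47,0],"rot":[0,0,0]},{"xyz":[440,47,0],"rot":[0,0,0]}]'
python3 -m inch '[{"xyz":[54,6,0],"rot":[0,0,0]},{"xyz":[54,6,0],"rot":[0,0,0]},{"xyz":[54,6,40],"rot":[0,0,0]},{"xyz":[54,6,80],"rot":[0,0,0]},{"xyz":[54,6,110],"rot":[0,0,0]},{"xyz":[54,6,110],"rot":[0,0,0]},{"xyz":[54,6,110],"rot":[0,0,0]},{"xyz":[54,6,110],"rot":[0,0,0]}]'
python3 - <<'E'
from h import *
go(604.6,137,17,1.479)
E
```

```text
t: 29.67
ee_pos: [590.4, 91.5, 203.8]
orientation: [-2.318, -2.117, 0.003]
ft_force: [0.1, -0.6, -0.5]
width: 57.5
grasp_force: 0.0
t: 30.33
ee_pos: [602.5, 141.4, 96.4]
orientation: [2.322, 2.116, 0.001]
ft_force: [0.9, 0.8, 0.1]
width: 57.9
grasp_force: 0.0
[602.5 141.4  96.4] yaw 1.478 w 57.9 shift [-4.2  2.5 79.4] rotz -0.001
```

```bash
python3 -m inch '[{"xyz":[-2,2,35],"rot":[0,0,0]},{"xyz":[-2,2,60],"rot":[0,0,0]},{"xyz":[-2,2,74],"rot":[0,0,0]},{"xyz":[-2,2,80],"rot":[0,0,0]},{"xyz":[-2,2,80],"rot":[0,0,0]},{"xyz":[-2,2,80],"rot":[0,0,0]}]';python3 -m inch '[{"xyz":[0,0,0],"rot":[0,0,0]},{"xyz":[0,0,0],"rot":[0,0,0]},{"xyz":[0,0,0],"rot":[0,0,0]},{"xyz":[0,0,0],"rot":[0,0,0]},{"xyz":[0,0,0],"rot":[0,0,0]},{"xyz":[0,0,0],"rot":[0,0,0]},{"xyz":[0,0,0],"rot":[0,0,0]},{"xyz":[0,0,0],"rot":[0,0,0]}]' 255
python3 -m inch '[{"xyz":[0,0,-35],"rot":[0,0,0]},{"xyz":[0,0,-70],"rot":[0,0,0]},{"xyz":[0,0,-100],"rot":[0,0,0]},{"xyz":[0,0,-120],"rot":[0,0,0]},{"xyz":[0,0,-120],"rot":[0,0,0]},{"xyz":[0,0,-120],"rot":[0,0,0]}]'
python3 - <<'E'
from h import *
go(470,347,135,1.5)
E
```

```text
t: 30.83
ee_pos: [604.8, 139.9, 17.1]
orientation: [2.321, 2.116, 0.003]
ft_force: [0.3, -0.6, 0.5]
width: 57.9
grasp_force: 0.0
t: 31.5
ee_pos: [604.1, 139.9, 16.5]
orientation: [2.321, 2.117, 0.001]
ft_force: [-1.7, -0.2, 6.8]
width: 35.7
grasp_force: 30.0
t: 32.0
ee_pos: [604.1, 139.8, 136.4]
orientation: [2.321, 2.116, 0.003]
ft_force: [-1.1, 0.1, -1.9]
width: 35.8
grasp_force: 30.0
[604.1 139.8 136.4] yaw 1.479 w 35.8 shift [ 194.  -152.6    1.2] rotz -0.021
```

```bash
python3 -m inch '[{"xyz":[28,-22,0],"rot":[0,0,0]},{"xyz":[56,-44,0],"rot":[0,0,0]},{"xyz":[84,-66,0],"rot":[0,0,0]},{"xyz":[112,-88,0],"rot":[0,0,0]},{"xyz":[140,-110,0],"rot":[0,0,0]},{"xyz":[168,-132,0],"rot":[0,0,0]},{"xyz":[194,-153,0],"rot":[0,0,0]},{"xyz":[194,-153,0],"rot":[0,0,0]},{"xyz":[194,-153,0],"rot":[0,0,0]}]'
python3 -m inch '[{"xyz":[0,0,30],"rot":[0,0,0]},{"xyz":[0,0,60],"rot":[0,0,0]},{"xyz":[0,0,85],"rot":[0,0,0]},{"xyz":[0,0,98],"rot":[0,0,0]},{"xyz":[0,0,104],"rot":[0,0,0]},{"xyz":[0,0,106],"rot":[0,0,0]},{"xyz":[0,0,106],"rot":[0,0,0]},{"xyz":[0,0,106],"rot":[0,0,0]}]'
```

```text
t: 32.75
ee_pos: [467.1, 347.4, 133.5]
orientation: [-2.317, -2.121, 0.006]
ft_force: [1.1, -0.2, -1.6]
width: 35.7
grasp_force: 30.0
t: 33.42
ee_pos: [470.1, 347.2, 30.7]
orientation: [2.321, 2.116, 0.003]
ft_force: [0.5, -0.0, -1.1]
width: 35.5
grasp_force: 30.0
```

Lower 2 mm, release, rise, look.

```bash
python3 -m inch '[{"xyz":[0,0,3],"rot":[0,0,0]},{"xyz":[0,0,3],"rot":[0,0,0]},{"xyz":[0,0,3],"rot":[0,0,0]}]';python3 -m inch '[{"xyz":[0,0,0],"rot":[0,0,0]},{"xyz":[0,0,0],"rot":[0,0,0]},{"xyz":[0,0,0],"rot":[0,0,0]},{"xyz":[0,0,0],"rot":[0,0,0]},{"xyz":[0,0,0],"rot":[0,0,0]}]' 87
python3 -m inch '[{"xyz":[0,0,-35],"rot":[0,0,0]},{"xyz":[0,0,-75],"rot":[0,0,0]},{"xyz":[0,0,-115],"rot":[0,0,0]},{"xyz":[0,0,-155],"rot":[0,0,0]},{"xyz":[-20,0,-190],"rot":[0,0,0]},{"xyz":[-40,0,-220],"rot":[0,0,0]},{"xyz":[-40,0,-220],"rot":[0,0,0]},{"xyz":[-40,0,-220],"rot":[0,0,0]}]'
python3 - <<'E'
from h import *
im=snap('scene','s12.png')
m=ctrl.camera_model('scene')
print(proj(m,[[470,347,54],[535,-157,19],[455,-410,42],[502,-345,42],[474,348,18]]).round())
im2=snap('side','s12b.png')
a=cv2.resize(im[130:330,90:490],None,fx=2,fy=2);b=cv2.resize(im2[80:420,200:400],None,fx=1.17,fy=1.17)
can=np.zeros((400,800,3),np.uint8);can[:]=a
cv2.imwrite('pics/f.png',np.vstack([can[:,:,::-1],])) 
s=ctrl.camera_model('side');r=rodfit(im2,s,19,(240,160,350,205));print(r)
E
```

```text
t: 33.67
ee_pos: [469.5, 347.3, 27.3]
orientation: [2.321, 2.117, 0.002]
ft_force: [-0.6, 0.9, -0.8]
width: 35.8
grasp_force: 30.0
t: 34.08
ee_pos: [469.2, 347.1, 26.8]
orientation: [2.321, 2.117, 0.0]
ft_force: [1.0, 0.2, -0.4]
width: 57.5
grasp_force: 0.0
t: 34.75
ee_pos: [466.3, 307.1, 248.7]
orientation: [2.322, 2.115, 0.007]
ft_force: [0.4, -0.5, -0.2]
width: 58.1
grasp_force: 0.0
[[417. 209.]
 [228. 208.]
 [154. 173.]
 [169. 185.]
 [415. 221.]]
(((575.10595703125, -156.7490692138672), (119.58019256591797, 24.435453414916992), 3.9075751304626465), array([[ 514.62225, -148.63426],
       [ 516.2874 , -173.01292],
       [ 635.58966, -164.86388],
       [ 633.9245 , -140.48521]], dtype=float32))
```

View pics/f.png

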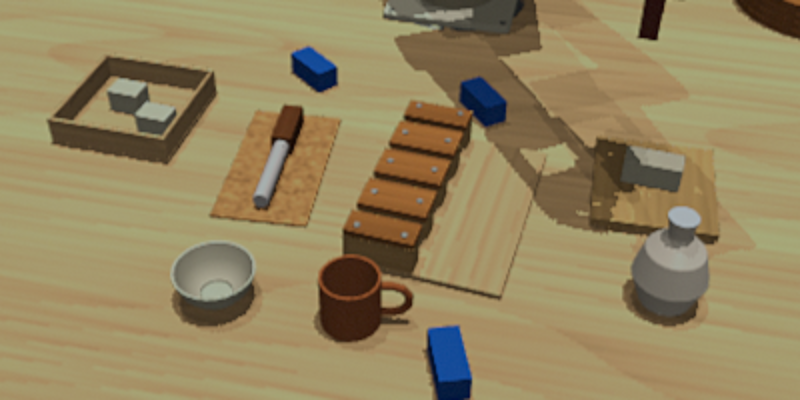

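Final view: full prop flat on the board (653,168), shorts apart in the crate, rod on the mat at (535,−159), bystanders in place.

```bash
python3 -c "
from workcell import ctrl
print(ctrl.close_job())"
```

```text
the job is handed in; nothing more can be done
None
```

The job is handed in at about 35 s of 210 s: in the last picture the one full-length prop lies flat on the ware board, both short props lie apart on the crate floor, the rod lies with its middle on the mat, and the mug, vase and bowl look undisturbed; bore 0 was empty, and the hand-in call returned no verdict.

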